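# Laundry tubs onto matching saucers, measuring cup on the blue one

## Task

Stand each of the three small laundry tubs flat inside the rim of the drip saucer of its own lid colour, and only when all three stand there, finish by setting the red measuring cup upright on the middle of the blue tub's lid. Set everything down gently without dropping or tipping it, let go, and leave the detergent jug, the clothespin tin and the lint brush where they are.

Things in the scene. Friction and masses are not known exactly. Their poses are not given: they have to be found in the camera images.
- tub_blue: loose round laundry-powder tub with a blue lid and a blue band on a white body, a closed straight cylinder 56 mm in diameter and 80 mm tall with a flat top, 0.15 to 0.31 kg; origin at the centre of its underside, z up
- tub_green: loose round laundry-powder tub with a green lid and a green band on a white body, a closed straight cylinder 56 mm in diameter and 80 mm tall with a flat top, 0.15 to 0.31 kg; origin at the centre of its underside, z up
- tub_yellow: loose round laundry-powder tub with a yellow lid and a yellow band on a white body, a closed straight cylinder 56 mm in diameter and 80 mm tall with a flat top, 0.15 to 0.31 kg; origin at the centre of its underside, z up
- saucer_blue: fixed round blue drip saucer lying on the shelf, 86 mm outside diameter, flat inner floor 78 mm in diameter and 4 mm above the shelf, rim 4 mm thick and 10 mm high; origin at the centre of its underside (at shelf height), z up
- saucer_green: fixed round green drip saucer lying on the shelf, 86 mm outside diameter, flat inner floor 78 mm in diameter and 4 mm above the shelf, rim 4 mm thick and 10 mm high; origin at the centre of its underside (at shelf height), z up
- saucer_yellow: fixed round yellow drip saucer lying on the shelf, 86 mm outside diameter, flat inner floor 78 mm in diameter and 4 mm above the shelf, rim 4 mm thick and 10 mm high; origin at the centre of its underside (at shelf height), z up
- cup: loose small red-glazed ceramic measuring cup, open at the top, 55 mm tall, straight outside 54 mm in diameter (narrowing to 46 mm in the lowest 6 mm), wall 4 mm, about 0.09 to 0.18 kg; a loop handle stands out on its +y side to 48 mm from the cup's axis, the +x and -x sides are free to grip; origin at the centre of its underside, z up
- jug: bystander: big closed blue plastic detergent jug with white cap, 90 mm (x) by 150 mm (y), 208 mm tall, standing at the right end (-y) of the work; origin at the centre of its underside; leave alone
- tin: bystander: open round steel tin of wooden clothespins, 96 mm in diameter, wall 65 mm high, pins up to about 90 mm, standing at the left end (+y); origin at the centre of its underside; leave alone
- brush: bystander: grey plastic lint brush with a blue pad lying on the shelf beyond the work (+x), about 245 mm long along its y, 50 mm wide, 26 mm high; origin on the shelf near its middle; leave alone
There are look-alikes about, which are no part of the job. Several things look just like the tub_green: the one meant starts farthest to the robot's left.

How it is judged:
On the way, in this order (a step that is already met when the one before it is completed fails the run):
1. all three tubs stand in the saucers of their own colours (horizontal distance between tub_blue and saucer_blue below 0.012 m and z of tub_blue in the frame of saucer_blue between 0.001 and 0.007 m and angle between each of tub_blue, tub_green, tub_yellow's own z axis and vertical below 0.1 rad and linear speed of each of tub_blue, tub_green, tub_yellow below 0.03 m/s and horizontal distance between tub_green and saucer_green below 0.012 m and z of tub_green in the frame of saucer_green between 0.001 and 0.007 m and horizontal distance between tub_yellow and saucer_yellow below 0.012 m and z of tub_yellow in the frame of saucer_yellow between 0.001 and 0.007 m), for 0.2 s.
2. the measuring cup stands on the blue tub's lid, the tubs still in their saucers (all of step 1 and horizontal distance between cup and tub_blue below 0.015 m and z of cup in the frame of tub_blue between 0.076 and 0.084 m and angle between cup's own z axis and vertical below 0.1 rad and linear speed of cup below 0.03 m/s), for 0.2 s.
At the end, for the whole second after the job is handed in: Each tub stands upright (within 0.1 rad) on the floor of the saucer of its colour, its axis within 12 mm of the saucer's centre; the cup stands upright on the blue tub's lid, within 15 mm of its centre; all are released and at rest (all of step 2 and contact force between the fingers and tub_blue below 0.05 N and contact force between the fingers and tub_green below 0.05 N and contact force between the fingers and tub_yellow below 0.05 N and contact force between the fingers and cup below 0.05 N); the robot touches nothing.
It fails at once if the jug is pushed more than 20 mm from its place (distance of jug from where it was at the start of the episode above 0.02 m).
It fails at once if the tin is pushed more than 20 mm from its place (distance of tin from where it was at the start of the episode above 0.02 m).
It fails at once if the brush is pushed more than 20 mm from its place (distance of brush from where it was at the start of the episode above 0.02 m).
It fails at once if a tub or the cup is tipped over (more than 0.6 rad) (angle between any of tub_blue, tub_green, tub_yellow, cup's own z axis and vertical above 0.6 rad).
It fails at once if a tub or the cup is dropped (moves faster than 0.6 m/s with no finger touching it, as after a fall of about 20 mm) ((linear speed of tub_blue above 0.6 m/s and contact force between the fingers and tub_blue below 0.05 N) or (linear speed of tub_green above 0.6 m/s and contact force between the fingers and tub_green below 0.05 N) or (linear speed of tub_yellow above 0.6 m/s and contact force between the fingers and tub_yellow below 0.05 N) or (linear speed of cup above 0.6 m/s and contact force between the fingers and cup below 0.05 N)).
It also fails if it takes over 122 s, if anything falls off the work surface, if the arm or the gripper's body presses on something with over 40 N, if the wrist force passes 120 N, or if a joint passes its speed limit or range.

## Robot

A 6-joint arm with a two-finger parallel gripper is mounted at the origin on the work surface. World frame = base frame: x ahead of the robot, y to its left, z up, the work surface at z = 0. Lengths are in m, angles in rad, forces in N, time in s.
With the tool pointing down it reaches from about 0.35 to 0.95 m from the base axis. Payload 17.4 kg.
Tool frame: the origin (TCP) lies on the centre line of the jaws, within the pads' length; the fingertips stand 14 mm ahead of it and the grasp point (between the pads) lies 5 mm behind it (ctrl.tips_ahead is the distance from the TCP to the fingertips, in m); z points along the fingers, y is the line along which they close (so a half turn about z gives the same grasp; the last joint's range is limited). The gripper opens to 93 mm and grips with 3 to 60 N. Pads are 15 mm wide; open, the fingers measure 128 mm over their backs; the gripper's body (75 mm by 188 mm) begins 65 mm behind the grasp point.
Start: joints at [1.167, 0.116, 1.442, -0, 1.584, -0.038], TCP at [0.241, 0.63, 0.194] pointing down, gripper open.
Joint ranges: [-2.83, 2.83], [-0.83, 2.19], [0.07, 2.5], [-1.14, 4.28], [0.01, 3], [-2.97, 2.97]. Speed limits (rad/s): [1.89, 1.89, 2.22, 3.14, 3.14, 3.14].

## Interface

Orientations are given as a 3x3 rotation matrix whose columns are the frame's x, y, z axes.
In Python, from cell import status, optics, ctrl gives the robot as it stands.
- The arm moves only by the shell command python3 -m handwheel 'ROWS' [FORCE]. ROWS is JSON, a list that holds one entry, the list of rows, each a list of 7 numbers: the opening, from -1 (shut) to 1 (fully open), then the shift along the tool's x, y, z scaled (see below), then the turn, a rotation vector about the tool's x, y, z scaled (see below). A call has 1 to 20 rows; each row shifts and turns the commanded pose from where the row before left it, along the tool's axes as they then stand; what a row does not reach is not made up. The controller multiplies each number of a shift by 0.03 m and each number of a turn by 0.08 rad. A row lasts 1/12 s, in which the tool goes at most 41.7 mm and 7.16 degrees, less where a joint would pass 70% of its speed; a pose out of reach is approached as far as the arm can. A call with a number of a shift or a turn outside -1 to 1 is refused whole. A call with a gripper value outside its range is refused whole. The fingers move at their own pace and stop on an object; FORCE is the grip in N (left out, the last holds). Time passes only in rows, so rows that do not move let the fingers close. It gives the time, the measured TCP pose, the force, the opening and the grip force at its end, in the units of the state.
- status.sense(): the state, without advancing time (a new reading comes with each control period).
- optics.read_camera(name): name is "side" or "top" or "wrist"; returns a dict with "color" (420x560x3 uint8, red, green, blue), "vertical_fov" (degrees; the focal length in pixels is half the picture's height over the tangent of half this angle, whatever the lens; pixels are square), "cx", "cy" (the principal point, pixels), "position" and "orientation" of the camera in the world; the wrist camera has in their place "T_tool_cam" (4x4, takes a point from camera to tool coordinates, whose origin is the TCP and whose axes are the flange's). Camera axes: x right, y up, looking along -z (the intrinsics and any distortion apply to the point x, -y, -z); pixel columns grow to the right and rows downward; lengths in m; the calibration is good to about 2 mm. The wrist camera is an equidistant fisheye: a pixel r from the principal point sees the ray r / f radians off the axis. A picture is of the moment at which its call begins: read the wrist's pose just before it. There is no depth.
- ctrl.job_done(): hands the job in; it is judged then, once.
Trained networks look in the newest picture that a camera, given by its name, has taken for a name from the list of things; names that differ only in an ending like _2 or _b are one class to them, and where a whole thing is asked for, a point or a joint stands for the part that bears it (a point fixed in the world has none). Each returns a list of dicts, best first, with "conf" (0 to 1); they miss things now and then, are a little off and sometimes report something else, mostly with a low value. They report only what shows in the picture. A call takes as long as a camera call. They do not tell look-alikes from the thing itself.
- optics.search_frame(camera, query): "location" ([x, y, z] in m, in the coordinates of the camera as it stood for that picture, good to about 4 mm: the middle of the surface that is visible of it).
- optics.silhouettes(camera, query): "pixels" (420x560 bool, what is visible of it).
- optics.mark_of(camera, query): "location" ([x, y, z] in m, in the coordinates of the camera as it stood for that picture, good to about 4 mm: a listed point, or the origin of a listed thing).
The state is a dict: "time_s": time; "joint_positions": joint angles; "joint_velocities": joint speeds; "tau": joint torques, N m; "position": TCP position; "tcp_rot": TCP orientation; "wrist_force": force on the tool from outside, world axes, zero at the start; "moment": the same for the moment, N m; "finger_gap": finger opening in m; "grasp_force": force on a finger pad.
Only numpy, scipy, OpenCV 4.12 (cv2) and the standard library are available. Lean on these libraries where they do the work, as an engineer would, in place of code of your own. Each camera call takes 0.05 s, during which the arm holds its last target. There are 200 camera calls.

## Working session

There is one attempt and no reset: what is moved stays moved. The work goes in short steps, Python scripts to look and compute and a shell command to move; the robot and the scene stay as the last step left them, time stands still between calls to the robot, and variables do not carry over. Pictures are saved under pics/ and viewed, at most 14 in all, crops included, and the job is handed in when it is done.

```bash
ls; mkdir -p pics; cat > h.py <<'E'
import numpy as np, cv2
from cell import status, optics, ctrl
def snap(n,f):
    p=optics.read_camera(n); cv2.imwrite('pics/'+f,p['color'][:,:,::-1]); return p
def cam(p,s=None):
    if 'T_tool_cam' in p:
        T=np.array(p['T_tool_cam']); R=np.array(s['tcp_rot']); 
        return R@T[:3,3]+np.array(s['position']), R@T[:3,:3]
    return np.array(p['position']),np.array(p['orientation'])
E
cat > a.py <<'E'
from h import *
s=status.sense(); print(s['time_s'],s['position'],np.round(s['tcp_rot'],3).tolist(),s['wrist_force'],s['finger_gap'])
for n in ['top','side']:
    p=snap(n,n+'0.png'); t,R=cam(p); print(n,t,p['vertical_fov'])
    for q in ['tub_blue','tub_green','tub_yellow','saucer_blue','saucer_green','saucer_yellow','cup','jug','tin','brush']:
        for r in optics.mark_of(n,q): print(q,round(r['conf'],2),np.round(R@np.array(r['location'])+t,3))
E
python3 a.py
```

```text
pics
0.0 [0.24134744 0.63011929 0.19340303] [[-0.934, 0.358, -0.0], [0.358, 0.934, -0.001], [0.0, -0.001, -1.0]] [ 0.68775941 -0.37022761  0.08746707] 0.09285745226896983
top [0.54283538 0.00376621 1.10365402] 53.00581639809578
tub_blue 0.76 [ 0.438  0.243 -0.   ]
tub_green 0.7 [ 0.833 -0.166  0.002]
tub_green 0.64 [ 0.351  0.034 -0.005]
tub_green 0.56 [ 0.642  0.172 -0.004]
tub_yellow 0.85 [ 0.434 -0.236  0.005]
tub_yellow 0.42 [ 0.766  0.015 -0.   ]
saucer_blue 0.9 [ 0.626 -0.201 -0.001]
saucer_green 0.74 [ 0.465  0.091 -0.001]
saucer_yellow 0.85 [ 0.455 -0.077 -0.001]
cup 0.89 [ 0.613  0.013 -0.   ]
jug 0.91 [ 0.634 -0.433  0.004]
tin 0.57 [0.562 0.451 0.001]
tin 0.52 [ 0.627 -0.2    0.002]
side [ 0.3178511  -0.72669749  0.73211035] 52.88972980215452
tub_blue 0.87 [0.447 0.241 0.002]
tub_green 0.77 [ 0.836 -0.172 -0.003]
tub_green 0.72 [ 0.355  0.032 -0.003]
tub_green 0.7 [0.65  0.17  0.001]
tub_green 0.46 [ 0.567  0.457 -0.001]
tub_yellow 0.55 [ 0.435 -0.234 -0.001]
saucer_blue 0.97 [ 0.626 -0.2   -0.001]
saucer_blue 0.31 [ 0.434 -0.236 -0.001]
saucer_green 0.59 [ 0.475  0.091 -0.002]
saucer_yellow 0.6 [ 0.465 -0.077  0.001]
cup 0.59 [ 0.62   0.013 -0.002]
jug 0.91 [ 0.634 -0.434  0.001]
tin 0.94 [ 0.566  0.456 -0.004]
brush 0.83 [ 0.772  0.014 -0.001]
brush 0.42 [ 0.628 -0.204 -0.   ]
brush 0.36 [ 0.648  0.169 -0.003]
```

View pics/top0.png

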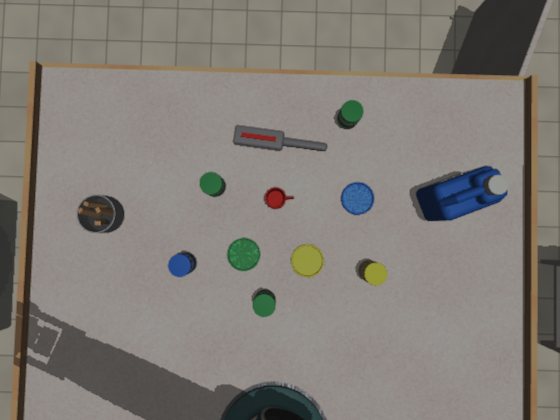

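View pics/side0.png

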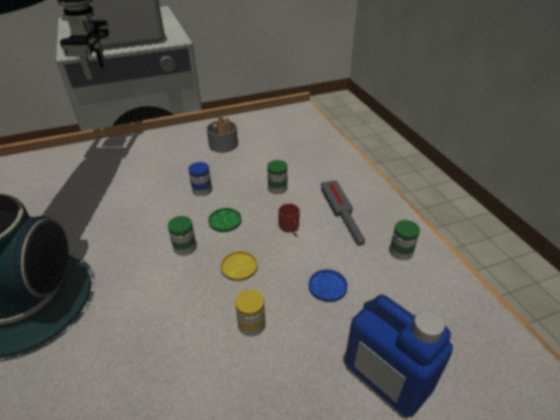

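The top view puts the three green-lidded tubs at px (211,184), (264,304) and (350,113). The leftmost one (211,184), at about (0.645, 0.171), is the one meant. The cup (276,198) has its handle towards -y. The side view agrees, so I'll turn the tool so its jaws close along world x.

```bash
python3 -m handwheel '[[[1,0,0,0,0,0,1],[1,0,0,0,0,0,1],[1,0,0,0,0,0,1],[1,0,0,0,0,0,1],[1,0,0,0,0,0,1],[1,0,0,0,0,0,1],[1,0,0,0,0,0,1],[1,0,0,0,0,0,1],[1,0,0,0,0,0,1],[1,0,0,0,0,0,1],[1,0,0,0,0,0,1],[1,0,0,0,0,0,1],[1,0,0,0,0,0,1],[1,0,0,0,0,0,1],[1,0,0,0,0,0,1],[1,0,0,0,0,0,0.06],[1,0,0,0,0,0,0]]]' 20
python3 -c "
from h import *
s=status.sense();print(np.round(s['tcp_rot'],3).tolist(),s['position'],s['joint_positions'])
p=optics.read_camera('wrist');print(p['T_tool_cam'],p['vertical_fov'],p['cx'],p['cy'])"
```

```text
time_s: 2.52
position: [0.2414, 0.6303, 0.1941]
tcp_rot: [[-0.002, 1.0, -0.0], [1.0, 0.002, -0.0], [-0.0, -0.0, -1.0]]
wrist_force: [0.6, -0.1, 0.1]
finger_gap: 0.0929
grasp_force: 0.0
[[-0.002, 1.0, -0.0], [1.0, 0.002, -0.0], [-0.0, -0.0, -1.0]] [0.24144711 0.63034807 0.19414383] [ 1.16721194e+00  1.16011355e-01  1.44159138e+00 -1.49399970e-06
  1.58400500e+00  1.16497649e+00]
[[ 1.43914037e-04  9.64762476e-01  2.63122299e-01  7.31741809e-02]
 [ 9.99998582e-01  3.02603555e-04 -1.65647073e-03 -4.68765239e-04]
 [-1.67772255e-03  2.63122164e-01 -9.64761065e-01 -1.90480161e-01]
 [ 0.00000000e+00  0.00000000e+00  0.00000000e+00  1.00000000e+00]] 65.70646984690485 279.017770600698 208.000480720236
```

```bash
python3 -m handwheel '[[[1,-0.9,0.8,-0.1,0,0,0],[1,-0.9,0.8,-0.1,0,0,0],[1,-0.9,0.8,-0.1,0,0,0],[1,-0.9,0.8,-0.1,0,0,0],[1,-0.9,0.8,-0.1,0,0,0],[1,-0.9,0.8,-0.1,0,0,0],[1,-0.9,0.8,-0.1,0,0,0],[1,-0.9,0.8,-0.1,0,0,0],[1,-0.9,0.8,-0.1,0,0,0],[1,-0.9,0.8,-0.1,0,0,0],[1,-0.9,0.8,0,0,0,0],[1,-0.9,0.8,0,0,0,0],[1,-0.9,0.8,0,0,0,0],[1,-0.9,0.8,0,0,0,0],[1,-0.9,0.8,0,0,0,0],[1,-0.9,0.8,0,0,0,0],[1,-0.9,0.6,0,0,0,0],[1,0,0,0,0,0,0],[1,0,0,0,0,0,0]]]'
cat > w.py <<'E'
# wrist look: colour-segment tops / saucers, fisheye -> plane
from h import *
import sys
f=sys.argv[1]
s=status.sense(); p=snap('wrist',f); t,R=cam(p,s)
F=210/np.tan(np.radians(p['vertical_fov']/2))
print('tcp',np.round(s['position'],4),s['time_s'])
def ray(px):
    u=(px-np.array([p['cx'],p['cy']]))/F; r=np.linalg.norm(u,axis=-1,keepdims=True)+1e-9
    d=np.concatenate([np.sin(r)*u/r,np.cos(r)],-1); return (d*[1,-1,-1])@R.T
def onplane(px,z):
    d=ray(np.asarray(px,float)); return (t+d*((z-t[2])/d[:,2:]))[:,:2]
for q,z in [('tub_green',.08),('tub_blue',.08),('tub_yellow',.08),('cup',.055),('saucer_green',.01),('saucer_blue',.01),('saucer_yellow',.01)]:
    m=[(round(r['conf'],2),np.round(R@np.array(r['location'])+t,3)) for r in optics.mark_of('wrist',q)]
    for r in optics.silhouettes('wrist',q):
        c=max(cv2.findContours(r['pixels'].astype(np.uint8),cv2.RETR_EXTERNAL,cv2.CHAIN_APPROX_NONE)[0],key=cv2.contourArea)[:,0]
        if len(c)<20: continue
        (cx,cy),rad=cv2.minEnclosingCircle(onplane(c,z).astype(np.float32))
        px=c.mean(0).astype(int)
        print(q,round(r['conf'],2),'circ',round(cx,4),round(cy,4),round(rad,4),'px',px)
    for x in m: print('   mark',q,x)
E
python3 w.py w1.png
```

```text
time_s: 4.15
position: [0.6442, 0.1701, 0.2237]
tcp_rot: [[0.0, 1.0, -0.001], [1.0, -0.0, -0.0], [-0.0, -0.001, -1.0]]
wrist_force: [-0.8, -0.2, 0.3]
finger_gap: 0.0928
grasp_force: 0.0
tcp [0.6442 0.1701 0.2237] 4.15
tub_green 0.64 circ 0.4074 0.0828 0.0218 px [ 93 257]
tub_green 0.62 circ 0.6467 0.1757 0.0307 px [280 186]
   mark tub_green (0.85, array([ 0.652,  0.171, -0.004]))
   mark tub_green (0.5, array([ 0.352,  0.031, -0.005]))
tub_blue 0.95 circ 0.4614 0.2389 0.0432 px [115 131]
   mark tub_blue (0.64, array([ 0.443,  0.238, -0.   ]))
cup 0.73 circ 0.6187 0.0364 0.0275 px [259 288]
cup 0.28 circ 0.4909 -0.0513 0.0366 px [173 339]
   mark cup (0.96, array([ 0.617,  0.013, -0.001]))
saucer_green 0.84 circ 0.4718 0.0934 0.046 px [154 231]
   mark saucer_green (0.57, array([ 0.471,  0.091, -0.003]))
saucer_yellow 0.96 circ 0.4727 -0.0881 0.0404 px [174 339]
   mark saucer_yellow (0.91, array([ 0.46 , -0.079,  0.001]))
```

View pics/w1.png

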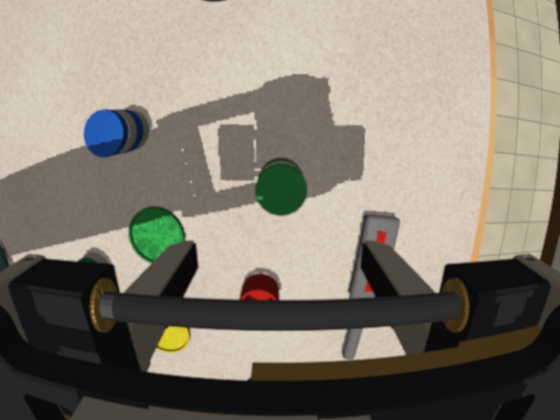

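```bash
python3 -m handwheel '[[[1,0.05,0.1,0.7,0,0,0],[1,0,0,0.8,0,0,0],[1,0,0,0.8,0,0,0],[1,0,0,0.8,0,0,0],[1,0,0,0.8,0,0,0],[1,0,0,0.8,0,0,0],[1,0,0,0.6,0,0,0],[1,0,0,0.4,0,0,0],[1,0,0,0.2,0,0,0],[1,0,0,0,0,0,0],[-1,0,0,0,0,0,0],[-1,0,0,0,0,0,0],[-1,0,0,0,0,0,0],[-1,0,0,0,0,0,0],[-1,0,0,0,0,0,0],[-1,0,0,0,0,0,0],[-1,0,0,0,0,0,0],[-1,0,0,0,0,0,0],[-1,0,0,0,0,0,0]]]' 25
python3 w.py w2.png
```

```text
time_s: 6.48
position: [0.6466, 0.1729, 0.0474]
tcp_rot: [[-0.0, 1.0, 0.0], [1.0, 0.0, 0.0], [0.0, 0.0, -1.0]]
wrist_force: [-1.7, 0.2, 3.0]
finger_gap: 0.0547
grasp_force: 25.0
tcp [0.6466 0.1729 0.0474] 6.4833
tub_green 0.66 circ 0.6464 0.1796 0.0344 px [278 249]
   mark tub_green (0.61, array([0.648, 0.17 , 0.002]))
tub_blue 0.83 circ 0.4932 0.2347 0.0381 px [ 28 148]
   mark tub_blue (0.61, array([0.446, 0.234, 0.   ]))
   mark cup (0.65, array([ 0.446,  0.237, -0.002]))
   mark cup (0.49, array([ 0.617,  0.015, -0.004]))
saucer_green 0.86 circ 0.4589 0.1228 0.029 px [ 72 269]
saucer_green 0.58 circ 0.6466 0.1505 0.0492 px [278 248]
```

View pics/w2.png

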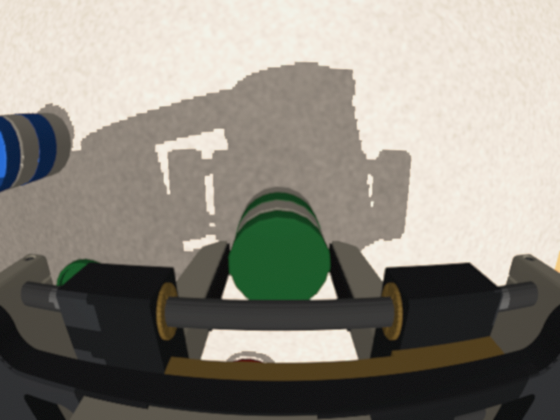

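```bash
cat > m.py <<'E'
from h import *
def flat(n,q,z,col=None):
    p=optics.read_camera(n); t,R=cam(p); F=210/np.tan(np.radians(p['vertical_fov']/2)); out=[]
    for r in optics.silhouettes(n,q):
        c=max(cv2.findContours(r['pixels'].astype(np.uint8),cv2.RETR_EXTERNAL,cv2.CHAIN_APPROX_NONE)[0],key=cv2.contourArea)[:,0].astype(float)
        if len(c)<20: continue
        d=np.c_[(c[:,0]-p['cx'])/F,-(c[:,1]-p['cy'])/F,-np.ones(len(c))]@R.T
        w=(t+d*((z-t[2])/d[:,2:]))[:,:2].astype(np.float32)
        e=cv2.fitEllipse(w); M=cv2.minEnclosingCircle(w)
        print(n,q,round(r['conf'],2),'ell',np.round(e[0],4),np.round(e[1],3),'circ',np.round(M[0],4),round(M[1],4))
if __name__=='__main__':
    for n in ['top','side']:
        for q in ['saucer_green','saucer_blue','saucer_yellow']: flat(n,q,.01)
    s=status.sense(); p=optics.read_camera('wrist'); t,R=cam(p,s); F=210/np.tan(np.radians(p['vertical_fov']/2))
    for v in (250,254,258,262):
        u=(np.array([279.,v])-[p['cx'],p['cy']])/F; r=np.linalg.norm(u); d=R@(np.array([*(np.sin(r)*u/r),np.cos(r)])*[1,-1,-1])
        print(v,(t+d*((.08-t[2])/d[2])))
E
python3 m.py
```

```text
top saucer_green 0.8 ell [0.47   0.0834] [0.069 0.089] circ [0.4706 0.0885] 0.0435
top saucer_blue 0.72 ell [ 0.6228 -0.2023] [0.079 0.085] circ [ 0.6242 -0.2018] 0.0434
top saucer_yellow 0.59 ell [ 0.4582 -0.0759] [0.082 0.083] circ [ 0.4586 -0.0759] 0.0428
side saucer_green 0.86 ell [0.4722 0.086 ] [0.082 0.094] circ [0.4702 0.0865] 0.0481
side saucer_green 0.24 ell [ 0.6836 -0.3917] [0.195 0.236] circ [ 0.6767 -0.3926] 0.1288
side saucer_green 0.23 ell [0.629  0.0336] [0.056 0.113] circ [0.629  0.0325] 0.0541
side saucer_green 0.22 ell [ 0.4602 -0.0792] [0.083 0.094] circ [ 0.4586 -0.0794] 0.0482
side saucer_blue 0.6 ell [ 0.6253 -0.2049] [0.083 0.09 ] circ [ 0.627  -0.2061] 0.0463
side saucer_yellow 0.77 ell [ 0.4608 -0.0793] [0.085 0.091] circ [ 0.4599 -0.0792] 0.0466
250 [0.64639495 0.18025836 0.08      ]
254 [0.64639576 0.17796623 0.08      ]
258 [0.64639658 0.17564962 0.08      ]
262 [0.64639741 0.17330742 0.08      ]
```

```bash
python3 -m handwheel '[[[-1,0,0,-0.4,0,0,0],[-1,0,0,-0.6,0,0,0],[-1,0,0,-0.6,0,0,0],[-1,0,0,-0.4,0,0,0],[-1,-0.2,-0.4,0,0,0,0],[-1,-0.33,-0.7,0,0,0,0],[-1,-0.35,-0.7,0,0,0,0],[-1,-0.35,-0.7,0,0,0,0],[-1,-0.35,-0.7,0,0,0,0],[-1,-0.35,-0.7,0,0,0,0],[-1,-0.35,-0.7,0,0,0,0],[-1,-0.35,-0.7,0,0,0,0],[-1,-0.2,-0.4,0,0,0,0],[-1,0,-0.17,0.4,0,0,0],[-1,0,0,0.6,0,0,0],[-1,0,0,0,0,0,0],[-1,0,0,0,0,0,0]]]'
python3 w.py w3.png
```

```text
time_s: 9.3
position: [0.4701, 0.0881, 0.0763]
tcp_rot: [[-0.0, 1.0, -0.002], [1.0, 0.0, -0.0], [-0.0, -0.002, -1.0]]
wrist_force: [-0.0, 0.9, -1.9]
finger_gap: 0.0549
grasp_force: 25.0
tcp [0.4701 0.0881 0.0763] 9.3
tub_green 0.96 circ 0.3837 0.0706 0.0242 px [154 257]
tub_green 0.88 circ 0.4692 0.0825 0.0407 px [278 248]
   mark tub_green (0.89, array([ 0.353,  0.028, -0.004]))
   mark tub_green (0.67, array([0.472, 0.081, 0.028]))
tub_blue 0.83 circ 0.4431 0.2232 0.0303 px [239  22]
   mark tub_blue (0.85, array([ 0.446,  0.236, -0.   ]))
saucer_green 0.63 circ 0.4699 0.092 0.043 px [278 191]
saucer_green 0.16 circ 0.4699 0.0528 0.0562 px [278 248]
saucer_yellow 0.96 circ 0.4586 -0.0667 0.0414 px [268 347]
   mark saucer_yellow (0.76, array([ 0.46 , -0.077,  0.003]))
```

View pics/w3.png

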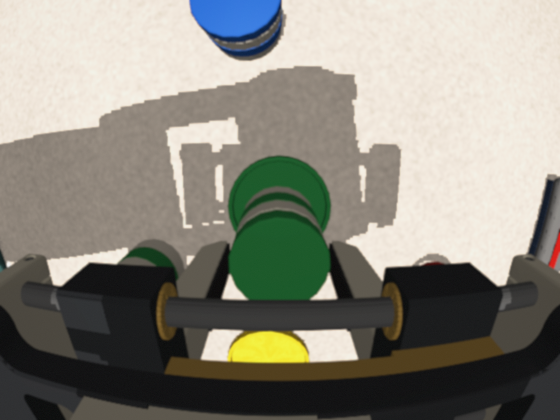

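```bash
python3 -m handwheel '[[[-1,0.05,0,0.2,0,0,0],[-1,0,0,0.2,0,0,0],[-1,0,0,0.16,0,0,0],[-1,0,0,0.12,0,0,0],[-1,0,0,0.08,0,0,0],[-1,0,0,0.04,0,0,0],[-1,0,0,0,0,0,0],[-1,0,0,0,0,0,0],[-1,0,0,0,0,0,0]]]'
```

```text
time_s: 10.8
position: [0.4706, 0.0895, 0.0534]
tcp_rot: [[-0.0, 1.0, 0.0], [1.0, 0.0, 0.0], [0.0, 0.0, -1.0]]
wrist_force: [0.2, 0.0, -2.9]
finger_gap: 0.0549
grasp_force: 25.0
```

```bash
python3 -m handwheel '[[[-1,0,0,0.04,0,0,0],[-1,0,0,0.03,0,0,0],[-1,0,0,0,0,0,0],[-1,0,0,0,0,0,0]]]'
```

```text
time_s: 11.13
position: [0.4706, 0.0895, 0.0514]
tcp_rot: [[-0.0, 1.0, 0.0], [1.0, 0.0, 0.0], [0.0, 0.0, -1.0]]
wrist_force: [-0.8, -0.6, 3.1]
finger_gap: 0.0546
grasp_force: 25.0
```

```bash
python3 -m handwheel '[[[1,0,0,0,0,0,0],[1,0,0,0,0,0,0],[1,0,0,0,0,0,0],[1,0,0,0,0,0,0],[1,0,0,-0.3,0,0,0],[1,0,0,-0.7,0,0,0],[1,0,0,-0.9,0,0,0],[1,0,0,-0.9,0,0,0],[1,0,0,-0.9,0,0,0],[1,0,0,-0.8,0,0,0],[1,0.7,-0.1,-0.5,0,0,0],[1,0.8,-0.2,0,0,0,0],[1,0.9,-0.2,0,0,0,0],[1,0.9,-0.2,0,0,0,0],[1,0.9,-0.2,0,0,0,0],[1,0.7,0,0,0,0,0],[1,0,0,0,0,0,0],[1,0,0,0,0,0,0]]]'
python3 w.py w4.png
```

```text
time_s: 12.63
position: [0.4432, 0.2371, 0.2015]
tcp_rot: [[-0.002, 1.0, -0.0], [1.0, 0.002, -0.0], [-0.0, -0.0, -1.0]]
wrist_force: [-0.1, -0.2, -0.7]
finger_gap: 0.0927
grasp_force: 0.0
tcp [0.4432 0.2371 0.2015] 12.6333
tub_green 0.82 circ 0.4678 0.13 0.0247 px [299 289]
   mark tub_green (0.76, array([0.471, 0.089, 0.004]))
   mark tub_green (0.65, array([ 0.354,  0.03 , -0.003]))
   mark tub_green (0.63, array([ 0.448,  0.238, -0.   ]))
tub_blue 0.68 circ 0.4429 0.2445 0.0313 px [279 189]
   mark tub_blue (0.73, array([ 0.447,  0.238, -0.001]))
cup 0.81 circ 0.5968 0.0309 0.0349 px [389 341]
   mark cup (0.8, array([ 0.615,  0.011, -0.002]))
saucer_green 0.62 circ 0.4699 0.0953 0.0435 px [298 278]
   mark saucer_green (0.59, array([0.472, 0.093, 0.001]))
saucer_yellow 0.72 circ 0.4562 -0.0345 0.0261 px [286 358]
saucer_yellow 0.59 circ 0.4434 0.229 0.0388 px [279 189]
   mark saucer_yellow (0.49, array([ 0.461, -0.076, -0.002]))
```

View pics/w4.png

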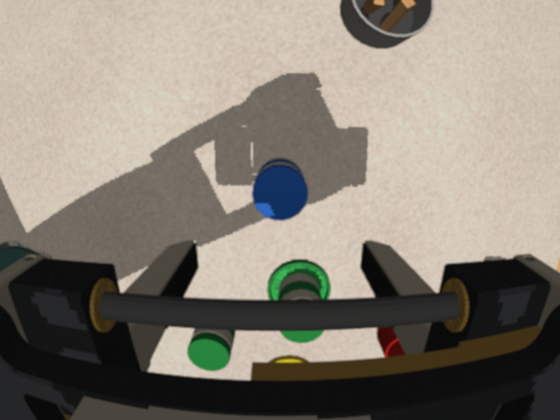

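```bash
python3 -m handwheel '[[[1,0.12,0.04,0.6,0,0,0],[1,0,0,0.8,0,0,0],[1,0,0,0.8,0,0,0],[1,0,0,0.8,0,0,0],[1,0,0,0.8,0,0,0],[1,0,0,0.7,0,0,0],[1,0,0,0.4,0,0,0],[1,0,0,0.23,0,0,0],[1,0,0,0,0,0,0],[-1,0,0,0,0,0,0],[-1,0,0,0,0,0,0],[-1,0,0,0,0,0,0],[-1,0,0,0,0,0,0],[-1,0,0,0,0,0,0],[-1,0,0,0,0,0,0],[-1,0,0,0,0,0,0],[-1,0,0,0,0,0,0],[-1,0,0,0,0,0,0]]]' 25
cat > lid.py <<'E'
# lid centre of the held tub relative to TCP, by colour (hue range) in the wrist view
from h import *
import sys
h0,h1=int(sys.argv[1]),int(sys.argv[2]); ztop=float(sys.argv[3])
s=status.sense(); p=optics.read_camera('wrist'); t,R=cam(p,s); F=210/np.tan(np.radians(p['vertical_fov']/2))
hsv=cv2.cvtColor(p['color'],cv2.COLOR_RGB2HSV); m=cv2.inRange(hsv,(h0,90,30),(h1,255,255))
ys,xs=np.nonzero(m); k=(abs(xs-279)<75)&(ys>180)&(ys<320); xs,ys=xs[k],ys[k]
w=[xs[ys==v].ptp() if (ys==v).any() else 0 for v in range(180,320)] if hasattr(xs,'ptp') else [np.ptp(xs[ys==v]) if (ys==v).any() else 0 for v in range(180,320)]
i=np.array(w); rows=np.arange(180,320)[i>=i.max()-1]; v=rows.mean()
u=(np.array([xs[abs(ys-v)<3].min()/2+xs[abs(ys-v)<3].max()/2,v])-[p['cx'],p['cy']])/F; r=np.linalg.norm(u); d=R@(np.array([*(np.sin(r)*u/r),np.cos(r)])*[1,-1,-1])
print('rows',rows.min(),rows.max(),'w',i.max(),'lid-tcp',np.round(t+d*((ztop-t[2])/d[2])-s['position'],4))
E
python3 lid.py 105 130 .08
```

```text
time_s: 14.88
position: [0.4447, 0.2401, 0.0474]
tcp_rot: [[-0.0, 1.0, 0.0], [1.0, 0.0, 0.0], [0.0, 0.0, -1.0]]
wrist_force: [-2.3, 0.1, 3.3]
finger_gap: 0.0549
grasp_force: 25.0
rows 253 266 w 104 lid-tcp [-0.0002  0.0018  0.0326]
```

```bash
python3 -m handwheel '[[[-1,0,0,-0.4,0,0,0],[-1,0,0,-0.8,0,0,0],[-1,0,0,-0.9,0,0,0],[-1,0,0,-0.9,0,0,0],[-1,-0.3,0.1,-0.7,0,0,0],[-1,-0.6,0.3,-0.3,0,0,0],[-1,-0.9,0.4,0,0,0,0],[-1,-0.9,0.4,0,0,0,0],[-1,-1,0.4,0,0,0,0],[-1,-1,0.4,0,0,0,0],[-1,-1,0.4,0,0,0,0],[-1,-1,0.4,0,0,0,0],[-1,-1,0.4,0,0,0,0],[-1,-1,0.4,0,0,0,0],[-1,-1,0.4,0,0,0,0],[-1,-1,0.4,0,0,0,0],[-1,-1,0.4,0,0,0,0],[-1,-1,0.4,0,0,0,0],[-1,-0.8,0.4,0,0,0,0],[-1,-0.6,0.3,0,0,0,0]]]'
python3 -m handwheel '[[[-1,-0.4,0.2,0,0,0,0],[-1,-0.29,0.13,0.2,0,0,0],[-1,0,0,0.7,0,0,0],[-1,0,0,0.8,0,0,0],[-1,0,0,0.7,0,0,0],[-1,0,0,0.5,0,0,0],[-1,0,0,0.1,0,0,0],[-1,0,0,0,0,0,0],[-1,0,0,0,0,0,0]]]'
python3 w.py w5.png
```

```text
time_s: 16.6
position: [0.6221, -0.1852, 0.1674]
tcp_rot: [[0.001, 1.0, -0.0], [1.0, -0.001, -0.0], [-0.0, -0.0, -1.0]]
wrist_force: [-0.0, 0.4, -1.4]
finger_gap: 0.0551
grasp_force: 25.0
time_s: 17.35
position: [0.6321, -0.2035, 0.0784]
tcp_rot: [[-0.001, 1.0, 0.001], [1.0, 0.001, -0.0], [-0.0, 0.001, -1.0]]
wrist_force: [-0.1, -0.1, -1.8]
finger_gap: 0.0549
grasp_force: 25.0
tcp [ 0.6321 -0.2035  0.0784] 17.35
tub_green 0.62 circ 0.4322 -0.019 0.022 px [14  7]
tub_green 0.58 circ 0.8071 -0.1678 0.0544 px [514 185]
   mark tub_green (0.68, array([ 0.835, -0.169, -0.002]))
tub_blue 0.72 circ 0.6312 -0.2083 0.0407 px [278 247]
tub_blue 0.3 circ 0.6259 -0.1817 0.0315 px [267 191]
   mark tub_blue (0.73, array([ 0.633, -0.206,  0.029]))
tub_yellow 0.81 circ 0.4629 -0.2127 0.052 px [ 63 247]
   mark tub_yellow (0.61, array([ 0.441, -0.238, -0.003]))
saucer_blue 0.75 circ 0.6241 -0.201 0.043 px [267 191]
saucer_yellow 0.95 circ 0.4615 -0.0775 0.0456 px [88 73]
   mark saucer_yellow (0.74, array([ 0.458, -0.079, -0.002]))
```

View pics/w5.png

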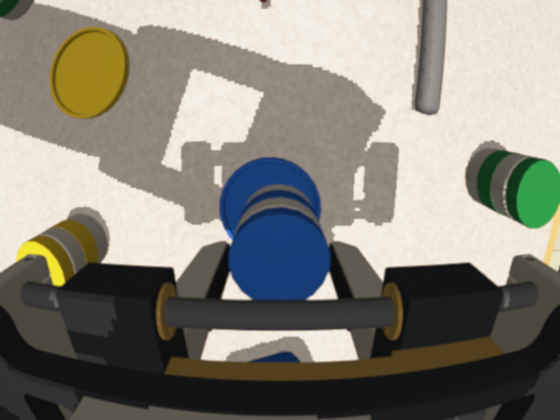

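```bash
python3 -m handwheel '[[[-1,0,-0.25,0,0,0,0],[-1,0,0,0.2,0,0,0],[-1,0,0,0.25,0,0,0],[-1,0,0,0.2,0,0,0],[-1,0,0,0.13,0,0,0],[-1,0,0,0.06,0,0,0],[-1,0,0,0.06,0,0,0],[-1,0,0,0,0,0,0],[-1,0,0,0,0,0,0],[-1,0,0,0,0,0,0]]]'
```

```text
time_s: 18.93
position: [0.624, -0.2038, 0.0514]
tcp_rot: [[-0.0, 1.0, -0.0], [1.0, 0.0, -0.0], [-0.0, -0.0, -1.0]]
wrist_force: [-8.7, 2.3, 13.9]
finger_gap: 0.0553
grasp_force: 25.1
```

```bash
python3 -m handwheel '[[[-1,0,0,-0.02,0,0,0],[-1,0,0,0,0,0,0],[-1,0,0,0,0,0,0]]]'; python3 w.py w6.png | grep blue
```

```text
time_s: 19.18
position: [0.6242, -0.2037, 0.0514]
tcp_rot: [[-0.0, 1.0, 0.0], [1.0, 0.0, -0.0], [-0.0, 0.0, -1.0]]
wrist_force: [-4.2, 0.3, 8.1]
finger_gap: 0.0551
grasp_force: 25.0
tub_blue 0.8 circ 0.6232 -0.1973 0.0355 px [278 247]
tub_blue 0.58 circ 0.6238 -0.18 0.03 px [278 199]
   mark tub_blue (0.61, array([ 0.622, -0.209,  0.004]))
saucer_blue 0.71 circ 0.6229 -0.2265 0.0507 px [278 247]
saucer_blue 0.62 circ 0.6242 -0.2011 0.043 px [278 198]
```

View pics/w6.png

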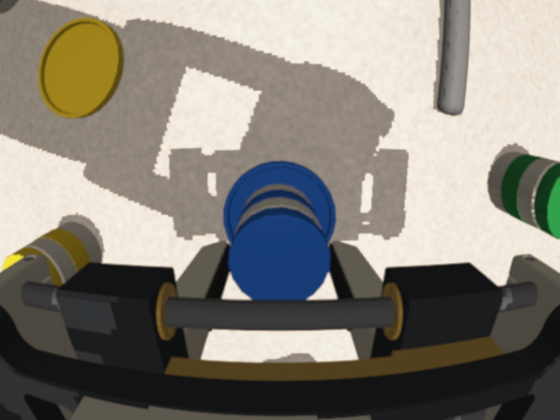

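Blue sits concentric in its saucer (saucer ring centred at px (278,215)), so I'll release it and go to yellow.

```bash
python3 -m handwheel '[[[-1,0,0,-0.01,0,0,0],[1,0,0,0,0,0,0],[1,0,0,0,0,0,0],[1,0,0,0,0,0,0],[1,0,0,0,0,0,0],[1,0,0,-0.3,0,0,0],[1,0,0,-0.7,0,0,0],[1,0,0,-0.9,0,0,0],[1,0,0,-0.9,0,0,0],[1,0,0,-0.9,0,0,0],[1,0,-0.3,-0.8,0,0,0],[1,-0.2,-0.8,-0.3,0,0,0],[1,-0.2,-0.9,0,0,0,0],[1,-0.2,-0.9,0,0,0,0],[1,-0.2,-0.9,0,0,0,0],[1,-0.2,-0.9,0,0,0,0],[1,-0.1,-0.9,0,0,0,0],[1,0,-0.6,0,0,0,0],[1,0,0,0,0,0,0],[1,0,0,0,0,0,0]]]'
python3 w.py w7.png
```

```text
time_s: 21.6
position: [0.4378, -0.2368, 0.1961]
tcp_rot: [[0.001, 1.0, 0.002], [1.0, -0.001, -0.001], [-0.001, 0.002, -1.0]]
wrist_force: [-0.3, 0.1, 0.6]
finger_gap: 0.0927
grasp_force: 0.0
tcp [ 0.4378 -0.2368  0.1961] 21.6
tub_green 0.78 circ 0.7664 -0.1741 0.0362 px [546 147]
   mark tub_green (0.86, array([ 0.837, -0.168, -0.001]))
tub_blue 0.79 circ 0.6086 -0.2028 0.0447 px [442 164]
   mark tub_blue (0.68, array([ 0.462, -0.078,  0.001]))
   mark tub_blue (0.65, array([ 0.623, -0.203,  0.004]))
tub_yellow 0.7 circ 0.4388 -0.2311 0.032 px [277 191]
   mark tub_yellow (0.63, array([ 0.44 , -0.239, -0.003]))
cup 0.91 circ 0.6029 -0.0168 0.0284 px [428   6]
saucer_blue 0.81 circ 0.6213 -0.2024 0.0432 px [417 155]
saucer_yellow 0.94 circ 0.4585 -0.0759 0.0432 px [296  47]
   mark saucer_yellow (0.64, array([ 0.461, -0.077,  0.001]))
```

View pics/w7.png

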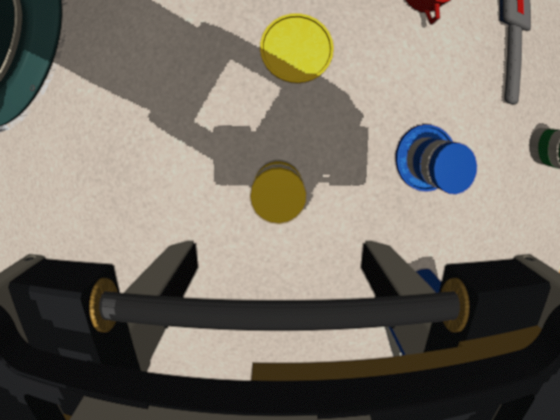

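```bash
python3 -m handwheel '[[[1,0.07,0.03,0.6,0,0,0],[1,0,0,0.8,0,0,0],[1,0,0,0.8,0,0,0],[1,0,0,0.8,0,0,0],[1,0,0,0.8,0,0,0],[1,0,0,0.6,0,0,0],[1,0,0,0.35,0,0,0],[1,0,0,0.2,0,0,0],[1,0,0,0,0,0,0],[-1,0,0,0,0,0,0],[-1,0,0,0,0,0,0],[-1,0,0,0,0,0,0],[-1,0,0,0,0,0,0],[-1,0,0,0,0,0,0],[-1,0,0,0,0,0,0],[-1,0,0,0,0,0,0],[-1,0,0,0,0,0,0],[-1,0,0,0,0,0,0]]]' 25
python3 lid.py 18 35 .08
```

```text
time_s: 23.85
position: [0.439, -0.2346, 0.0468]
tcp_rot: [[-0.0, 1.0, 0.0], [1.0, 0.0, -0.0], [-0.0, 0.0, -1.0]]
wrist_force: [-2.3, -1.0, 4.0]
finger_gap: 0.0547
grasp_force: 25.0
rows 254 269 w 104 lid-tcp [-0.0002  0.0009  0.0332]
```

```bash
python3 -m handwheel '[[[-1,0,0,-0.4,0,0,0],[-1,0,0,-0.6,0,0,0],[-1,0,0,-0.6,0,0,0],[-1,0,0,-0.4,0,0,0],[-1,0.4,0,0,0,0,0],[-1,0.7,0.1,0,0,0,0],[-1,0.8,0.1,0,0,0,0],[-1,0.8,0.1,0,0,0,0],[-1,0.8,0.1,0,0,0,0],[-1,0.8,0.1,0,0,0,0],[-1,0.6,0.1,0,0,0,0],[-1,0.34,0.07,0,0,0,0],[-1,0,0,0.4,0,0,0],[-1,0,0,0.6,0,0,0],[-1,0,0,0,0,0,0],[-1,0,0,0,0,0,0]]]'
python3 w.py w8.png | grep -e tcp -e yellow
```

```text
time_s: 25.23
position: [0.4582, -0.0776, 0.0753]
tcp_rot: [[0.0, 1.0, -0.002], [1.0, -0.0, 0.0], [0.0, -0.002, -1.0]]
wrist_force: [-0.5, -0.6, -2.1]
finger_gap: 0.0551
grasp_force: 25.0
tcp [ 0.4582 -0.0776  0.0753] 25.2333
tub_yellow 0.6 circ 0.4577 -0.0825 0.0405 px [278 248]
   mark tub_yellow (0.67, array([ 0.457, -0.08 ,  0.023]))
saucer_yellow 0.92 circ 0.458 -0.0741 0.0429 px [279 192]
```

```bash
python3 -m handwheel '[[[-1,0.05,0,0.2,0,0,0],[-1,0,0,0.2,0,0,0],[-1,0,0,0.16,0,0,0],[-1,0,0,0.12,0,0,0],[-1,0,0,0.07,0,0,0],[-1,0,0,0.05,0,0,0],[-1,0,0,0,0,0,0],[-1,0,0,0,0,0,0],[-1,0,0,0,0,0,0]]]'
```

```text
time_s: 26.73
position: [0.4592, -0.0759, 0.0528]
tcp_rot: [[-0.0, 1.0, 0.0], [1.0, 0.0, -0.0], [-0.0, 0.0, -1.0]]
wrist_force: [0.2, 0.3, -1.8]
finger_gap: 0.055
grasp_force: 25.0
```

```bash
python3 -m handwheel '[[[-1,0,0,0.04,0,0,0],[-1,0,0,0.03,0,0,0],[-1,0,0,0,0,0,0],[-1,0,0,0,0,0,0]]]'
```

```text
time_s: 27.07
position: [0.4592, -0.0759, 0.0507]
tcp_rot: [[-0.0, 1.0, 0.0], [1.0, 0.0, -0.0], [-0.0, 0.0, -1.0]]
wrist_force: [-0.3, 0.5, 2.8]
finger_gap: 0.0554
grasp_force: 25.0
```

```bash
python3 -m handwheel '[[[1,0,0,0,0,0,0],[1,0,0,0,0,0,0],[1,0,0,0,0,0,0],[1,0,0,0,0,0,0],[1,0,0,-0.3,0,0,0],[1,0,0,-0.7,0,0,0],[1,0,0,-0.9,0,0,0],[1,0,0,-0.9,0,0,0],[1,0,0,-0.9,0,0,0],[1,0,0.3,-0.8,0,0,0],[1,0.4,0.7,-0.5,0,0,0],[1,0.5,0.9,0,0,0,0],[1,0.5,0.9,0,0,0,0],[1,0.5,0.9,0,0,0,0],[1,0.5,0.8,0,0,0,0],[1,0.5,0.7,0,0,0,0],[1,0,0,0,0,0,0],[1,0,0,0,0,0,0]]]'
python3 w.py w9.png
```

```text
time_s: 28.57
position: [0.6155, 0.0119, 0.2003]
tcp_rot: [[-0.001, 1.0, -0.001], [1.0, 0.001, -0.0], [-0.0, -0.001, -1.0]]
wrist_force: [-0.6, -0.3, 0.2]
finger_gap: 0.0927
grasp_force: 0.0
tcp [0.6155 0.0119 0.2003] 28.5667
tub_green 0.71 circ 0.4807 0.0874 0.04 px [145 124]
tub_green 0.65 circ 0.3788 0.0367 0.0511 px [ 70 175]
   mark tub_green (0.94, array([0.471, 0.086, 0.002]))
   mark tub_green (0.66, array([ 0.348,  0.029, -0.004]))
tub_blue 0.98 circ 0.6234 -0.1751 0.0344 px [284 346]
tub_blue 0.75 circ 0.6164 0.0134 0.0333 px [280 192]
   mark tub_blue (0.6, array([ 0.625, -0.208,  0.005]))
tub_yellow 0.76 circ 0.4686 -0.063 0.0487 px [144 255]
   mark tub_yellow (0.58, array([ 0.459, -0.076,  0.001]))
cup 0.63 circ 0.616 0.0082 0.0355 px [280 192]
cup 0.59 circ 0.6521 -0.1777 0.0103 px [308 336]
   mark cup (0.64, array([ 0.615,  0.013, -0.002]))
saucer_green 0.95 circ 0.4723 0.0907 0.0439 px [170 119]
saucer_blue 0.59 circ 0.6592 -0.2144 0.0144 px [308 336]
   mark saucer_blue (0.2, array([0.474, 0.084, 0.   ]))
saucer_yellow 0.91 circ 0.4596 -0.0649 0.0438 px [160 230]
   mark saucer_yellow (0.69, array([ 0.464, -0.076,  0.   ]))
```

View pics/w9.png

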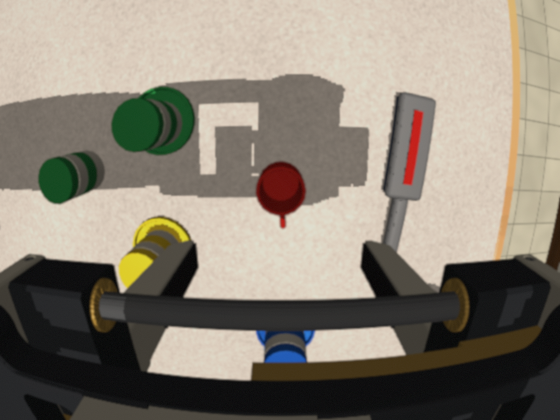

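```bash
python3 -m handwheel '[[[1,0.03,0.02,0.7,0,0,0],[1,0,0,0.8,0,0,0],[1,0,0,0.8,0,0,0],[1,0,0,0.8,0,0,0],[1,0,0,0.8,0,0,0],[1,0,0,0.8,0,0,0],[1,0,0,0.5,0,0,0],[1,0,0,0.3,0,0,0],[1,0,0,0.1,0,0,0],[1,0,0,0,0,0,0],[1,0,0,0,0,0,0]]]'
sed 's/ys>180/ys>150/' lid.py > lid2.py; python3 w.py w10.png | grep cup; python3 lid2.py 0 10 .055
```

```text
time_s: 30.23
position: [0.6163, 0.0121, 0.0337]
tcp_rot: [[-0.0, 1.0, 0.001], [1.0, 0.0, -0.0], [-0.0, 0.001, -1.0]]
wrist_force: [-0.1, 0.1, 1.0]
finger_gap: 0.093
grasp_force: 0.0
cup 0.81 circ 0.6163 0.0152 0.0331 px [279 245]
   mark cup (0.78, array([ 0.616,  0.013, -0.001]))
rows 246 259 w 93 lid-tcp [0.0012 0.0016 0.0226]
```

View pics/w10.png

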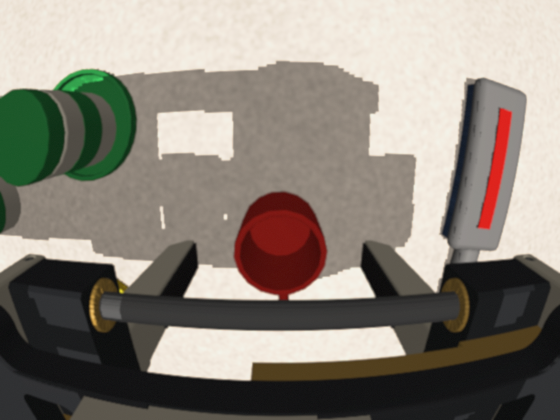

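```bash
python3 -m handwheel '[[[1,0.05,0.02,0,0,0,0],[1,0,0,0,0,0,0],[-1,0,0,0,0,0,0],[-1,0,0,0,0,0,0],[-1,0,0,0,0,0,0],[-1,0,0,0,0,0,0],[-1,0,0,0,0,0,0],[-1,0,0,0,0,0,0],[-1,0,0,0,0,0,0],[-1,0,0,0,0,0,0],[-1,0,0,0,0,0,0]]]' 20; python3 lid2.py 0 10 .055
```

```text
time_s: 31.95
position: [0.6163, 0.0136, 0.0324]
tcp_rot: [[-0.0, 1.0, -0.0], [1.0, 0.0, 0.0], [0.0, -0.0, -1.0]]
wrist_force: [0.6, -0.6, 0.2]
finger_gap: 0.0377
grasp_force: 0.0
rows 238 240 w 86 lid-tcp [0.0004 0.0097 0.0226]
```

```bash
python3 w.py w11.png | grep -e cup -e tcp; python3 -c "from h import *;s=status.sense();print(s['finger_gap'],s['grasp_force'])"
```

```text
tcp [0.6163 0.0136 0.0325] 32.0
cup 0.93 circ 0.6172 0.0166 0.0322 px [279 246]
   mark cup (0.63, array([0.617, 0.017, 0.   ]))
0.0002919524340736847 0.0
```

View pics/w11.png

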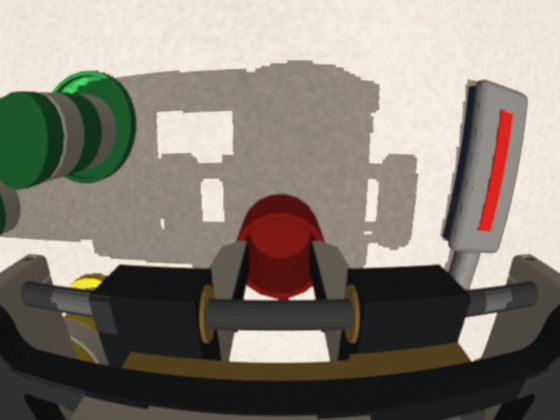

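```bash
python3 - <<'E'
from h import *
s=status.sense(); print(s['time_s'],s['finger_gap'],s['grasp_force'],s['wrist_force'],s['position'])
p=snap('wrist','w12.png'); t,R=cam(p,s)
for r in optics.mark_of('wrist','cup'): print(r['conf'],R@np.array(r['location'])+t)
q=snap('side','s12.png')
for n in('side','top'):
  if n=='top': q=optics.read_camera(n)
  t,R=cam(q)
  for r in optics.mark_of(n,'cup'): print(n,r['conf'],R@np.array(r['location'])+t)
a=cv2.imread('pics/w12.png'); b=cv2.resize(cv2.imread('pics/s12.png')[150:300,200:400],(560,420)); cv2.imwrite('pics/c12.png',cv2.resize(np.hstack([a,b]),(800,300)))
print(status.sense()['finger_gap'])
E
```

```text
32.75 0.0002919524340736847 0.0 [-0.10622282  0.6374228  -0.36110531] [0.61627529 0.01361229 0.03242173]
0.85 [ 0.61869341  0.01208659 -0.00196241]
side 0.6 [ 0.61785192  0.01268554 -0.00063328]
0.0003087983274759836
```

View pics/c12.png

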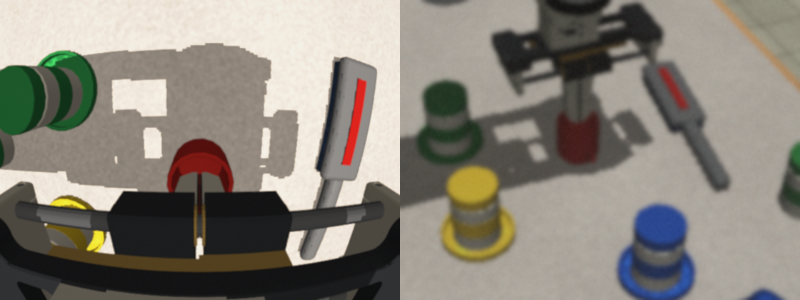

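```bash
python3 -c "from cell import ctrl;print(ctrl.tips_ahead)"; python3 -m handwheel '[[[-1,0,0,-0.3,0,0,0],[-1,0,0,-0.3,0,0,0],[1,0,0,0,0,0,0],[1,0,0,0,0,0,0],[1,0,0,0,0,0,0],[1,0,0,0,0,0,0],[1,0,0,0,0,0,0],[1,0,0,0,0,0,0],[1,0,0,0,0,0,0],[1,0,0,0,0,0,0],[1,0,0,0,0,0,0],[1,0,0,0,0,0,0],[1,0,0,0,0,0,0],[1,0,0,0,0,0,0],[1,0,0,0,0,0,0],[1,0,0,0,0,0,0],[1,0,0,0,0,0,0]]]'; python3 w.py w13.png | grep cup;python3 lid2.py 0 10 .055
```

```text
0.014
time_s: 34.47
position: [0.6163, 0.0136, 0.0505]
tcp_rot: [[-0.0, 1.0, 0.0], [1.0, 0.0, -0.0], [-0.0, 0.0, -1.0]]
wrist_force: [0.2, 0.5, 0.5]
finger_gap: 0.0919
grasp_force: 0.0
cup 0.97 circ 0.6157 0.0107 0.0372 px [280 242]
   mark cup (0.94, array([ 0.618,  0.014, -0.002]))
rows 238 249 w 85 lid-tcp [ 0.0001 -0.0001  0.0045]
```

```bash
python3 -m handwheel '[[[1,0,0,0.3,0,0,0],[1,0,0,0.3,0,0,0],[1,0,0,0.25,0,0,0],[1,0,0,0.15,0,0,0],[1,0,0,0.08,0,0,0],[1,0,0,0,0,0,0],[1,0,0,0,0,0,0],[-1,0,0,0,0,0,0],[-1,0,0,0,0,0,0],[-1,0,0,0,0,0,0],[-1,0,0,0,0,0,0],[-1,0,0,0,0,0,0],[-1,0,0,0,0,0,0],[-1,0,0,0,0,0,0],[-1,0,0,0,0,0,0]]]' 12
```

```text
time_s: 36.52
position: [0.6164, 0.0136, 0.0181]
tcp_rot: [[-0.0, 1.0, 0.0], [1.0, 0.0, 0.0], [0.0, 0.0, -1.0]]
wrist_force: [0.3, -0.2, 0.0]
finger_gap: 0.0525
grasp_force: 11.9
```

```bash
python3 -m handwheel '[[[-1,0,0,0,0,0,0],[-1,0,0,-0.1,0,0,0],[-1,0,0,-0.3,0,0,0],[-1,0,0,-0.5,0,0,0],[-1,0,0,-0.7,0,0,0],[-1,0,0,-0.8,0,0,0],[-1,0,0,-0.8,0,0,0],[-1,0,0,-0.6,0,0,0],[-1,0,0,-0.2,0,0,0],[-1,0,0,0,0,0,0]]]' 22; python3 w.py w14.png | grep -e cup -e tub_blue; python3 lid2.py 0 10 .177
```

```text
time_s: 37.35
position: [0.6169, 0.0136, 0.1401]
tcp_rot: [[-0.0, 1.0, 0.003], [1.0, 0.0, -0.0], [-0.0, 0.003, -1.0]]
wrist_force: [-0.4, -0.4, -1.1]
finger_gap: 0.0526
grasp_force: 21.9
tub_blue 0.85 circ 0.6222 -0.1357 0.0215 px [283 353]
   mark tub_blue (0.66, array([ 0.621, -0.209,  0.003]))
cup 0.89 circ 0.6178 -0.0354 0.0554 px [279 254]
   mark cup (0.95, array([0.619, 0.013, 0.122]))
rows 259 272 w 102 lid-tcp [-0.0002  0.0013  0.039 ]
```

```bash
python3 -m handwheel '[[[-1,-0.2,0,0,0,0,0],[-1,-0.5,0.05,0,0,0,0],[-1,-0.7,0.05,0,0,0,0],[-1,-0.8,0.05,0,0,0,0],[-1,-0.8,0.05,0,0,0,0],[-1,-0.8,0.04,0,0,0,0],[-1,-0.8,0,0,0,0,0],[-1,-0.8,0,0,0,0,0],[-1,-0.7,0,0,0,0,0],[-1,-0.6,0,0,0,0,0],[-1,-0.35,0,0,0,0,0],[-1,-0.17,0,0,0,0,0],[-1,0,0,0.3,0,0,0],[-1,0,0,0.3,0,0,0],[-1,0,0,0,0,0,0],[-1,0,0,0,0,0,0],[-1,0,0,0,0,0,0]]]'; python3 w.py w15.png | grep -e cup -e _blue
python3 - <<'E'
from h import *
for n in('top','side'):
  q=optics.read_camera(n); t,R=cam(q)
  for o in('cup','tub_blue','tub_green','tub_yellow'):
    for r in optics.mark_of(n,o)[:3]: print(n,o,round(r['conf'],2),np.round(R@np.array(r['location'])+t,3))
E
```

```text
time_s: 39.57
position: [0.6236, -0.2022, 0.12]
tcp_rot: [[-0.001, 1.0, -0.0], [1.0, 0.001, 0.0], [0.0, -0.0, -1.0]]
wrist_force: [0.4, -0.4, -1.0]
finger_gap: 0.0525
grasp_force: 21.9
tub_blue 0.94 circ 0.6229 -0.1919 0.0274 px [277 195]
   mark tub_blue (0.73, array([ 0.624, -0.205,  0.003]))
cup 0.74 circ 0.6236 -0.2429 0.0521 px [279 254]
   mark cup (0.77, array([ 0.625, -0.203,  0.101]))
saucer_blue 0.61 circ 0.6244 -0.2008 0.0426 px [280 183]
top tub_blue 0.43 [ 0.62  -0.202  0.005]
top tub_green 0.87 [0.47  0.089 0.001]
top tub_green 0.8 [ 0.834 -0.166  0.   ]
top tub_green 0.64 [ 0.351  0.033 -0.002]
top tub_yellow 0.89 [ 0.454 -0.079  0.005]
side cup 0.81 [ 0.627 -0.205  0.1  ]
side tub_blue 0.57 [ 0.626 -0.202  0.004]
side tub_green 0.88 [ 0.839 -0.17  -0.001]
side tub_green 0.81 [ 0.357  0.029 -0.001]
side tub_yellow 0.66 [ 0.457 -0.079  0.005]
```

View pics/w15.png

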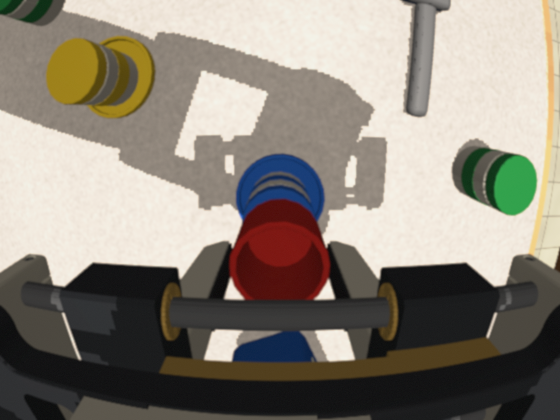

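The cup hangs upright over the blue tub (cup at px (280,255), tub and saucer on the same column), so I'll lower it.

```bash
python3 -m handwheel '[[[-1,0,0,0.12,0,0,0],[-1,0,0,0.14,0,0,0],[-1,0,0,0.12,0,0,0],[-1,0,0,0.08,0,0,0],[-1,0,0,0.06,0,0,0],[-1,0,0,0.04,0,0,0],[-1,0,0,0.03,0,0,0],[-1,0,0,0,0,0,0],[-1,0,0,0,0,0,0],[-1,0,0,0,0,0,0]]]'
```

```text
time_s: 41.65
position: [0.6236, -0.203, 0.1025]
tcp_rot: [[-0.0, 1.0, 0.0], [1.0, 0.0, -0.0], [-0.0, 0.0, -1.0]]
wrist_force: [0.0, -0.2, -1.0]
finger_gap: 0.0526
grasp_force: 21.9
```

```bash
python3 -m handwheel '[[[-1,0,0,0.02,0,0,0],[-1,0,0,0.01,0,0,0],[-1,0,0,0,0,0,0],[-1,0,0,0,0,0,0]]]'
```

```text
time_s: 41.98
position: [0.6237, -0.203, 0.102]
tcp_rot: [[-0.0, 1.0, 0.001], [1.0, 0.0, -0.0], [-0.0, 0.001, -1.0]]
wrist_force: [-1.1, 1.0, 4.6]
finger_gap: 0.0527
grasp_force: 21.9
```

Contact, so I'll release, rise and check.

```bash
python3 -m handwheel '[[[-1,0,0,-0.01,0,0,0],[-1,0,0,0,0,0,0],[1,0,0,0,0,0,0],[1,0,0,0,0,0,0],[1,0,0,0,0,0,0],[1,0,0,0,0,0,0],[1,0,0,0,0,0,0],[1,0,0,0,0,0,0],[1,0,0,-0.2,0,0,0],[1,0,0,-0.4,0,0,0],[1,0,0,-0.7,0,0,0],[1,0,0,-0.9,0,0,0],[1,0,0,-0.9,0,0,0],[1,0,0,-0.7,0,0,0],[1,0,0,-0.3,0,0,0],[1,0,0,0,0,0,0],[1,0,0,0,0,0,0]]]'; python3 w.py w16.png | grep -e cup -e _blue
python3 - <<'E'
from h import *
for n in('top','side'):
  q=optics.read_camera(n); t,R=cam(q)
  for o in('cup','tub_blue','saucer_blue','tub_green','saucer_green','tub_yellow','saucer_yellow'):
    for r in optics.mark_of(n,o)[:3]: print(n,o,round(r['conf'],2),np.round(R@np.array(r['location'])+t,3))
E
```

```text
time_s: 43.4
position: [0.6235, -0.203, 0.2245]
tcp_rot: [[-0.0, 1.0, 0.0], [1.0, 0.0, 0.0], [0.0, 0.0, -1.0]]
wrist_force: [0.9, 1.0, -0.7]
finger_gap: 0.093
grasp_force: 0.0
tub_blue 0.81 circ 0.6219 -0.1908 0.0243 px [276 170]
   mark tub_blue (0.82, array([ 0.625, -0.207,  0.004]))
cup 0.57 circ 0.6259 -0.2311 0.0464 px [279 207]
   mark cup (0.88, array([ 0.627, -0.203,  0.082]))
top cup 0.63 [ 0.622 -0.205  0.087]
top cup 0.48 [ 0.768  0.014 -0.   ]
top cup 0.45 [0.56  0.452 0.001]
top tub_blue 0.41 [ 0.62  -0.201  0.004]
top saucer_blue 0.78 [ 0.625 -0.197  0.004]
top tub_green 0.79 [0.352 0.031 0.001]
top tub_green 0.7 [0.469 0.086 0.001]
top tub_green 0.7 [ 0.832 -0.166  0.001]
top saucer_green 0.61 [0.468 0.09  0.001]
top tub_yellow 0.62 [ 0.452 -0.078  0.008]
top saucer_yellow 0.77 [ 0.456 -0.074 -0.003]
side cup 0.64 [ 0.624 -0.201  0.084]
side tub_blue 0.74 [ 0.628 -0.201  0.005]
side saucer_blue 0.84 [ 0.629 -0.201  0.002]
side tub_green 0.83 [0.472 0.085 0.005]
side tub_green 0.75 [ 0.355  0.034 -0.003]
side tub_green 0.57 [ 0.838 -0.17  -0.001]
side saucer_green 0.86 [0.471 0.094 0.001]
side tub_yellow 0.82 [ 0.454 -0.078  0.001]
side saucer_yellow 0.58 [ 0.463 -0.074 -0.002]
```

```bash
python3 - <<'E'
from h import *
from collections import defaultdict
D=defaultdict(list)
ref={'blue':(.624,-.202),'green':(.4705,.0905),'yellow':(.459,-.075)}
for k in range(5):
  for n in('top','side'):
    q=optics.read_camera(n); t,R=cam(q)
    for c in ref:
      for o in('tub_','saucer_'):
        L=[(R@np.array(r['location'])+t) for r in optics.mark_of(n,o+c)]
        L=[x for x in L if np.hypot(*(x[:2]-ref[c]))<.025]
        if L: D[c,n,o].append(L[0])
for k in sorted(D): print(k,len(D[k]),np.round(np.mean(D[k],0),4),np.round(np.std(D[k],0),4))
E
```

```text
('blue', 'side', 'saucer_') 5 [ 0.6263 -0.2015  0.    ] [0.0027 0.0009 0.0013]
('blue', 'side', 'tub_') 5 [ 0.626  -0.2014  0.0052] [0.0011 0.0013 0.001 ]
('blue', 'top', 'saucer_') 4 [ 6.256e-01 -2.004e-01  2.000e-04] [0.0006 0.0008 0.0009]
('blue', 'top', 'tub_') 4 [ 0.6199 -0.2009  0.0042] [0.0011 0.0005 0.0012]
('green', 'side', 'saucer_') 5 [0.4722 0.0932 0.0005] [0.0012 0.0005 0.0024]
('green', 'side', 'tub_') 5 [0.4743 0.0859 0.0022] [0.0017 0.001  0.0011]
('green', 'top', 'saucer_') 5 [ 0.4674  0.0908 -0.0007] [0.0017 0.002  0.001 ]
('green', 'top', 'tub_') 5 [4.675e-01 8.890e-02 4.000e-04] [0.0021 0.0005 0.0013]
('yellow', 'side', 'saucer_') 5 [ 0.4638 -0.0751 -0.0039] [0.0015 0.0013 0.0013]
('yellow', 'side', 'tub_') 5 [ 0.4542 -0.0786  0.0036] [0.0008 0.0012 0.0014]
('yellow', 'top', 'saucer_') 5 [ 0.4559 -0.0761 -0.0018] [0.0013 0.0014 0.0016]
('yellow', 'top', 'tub_') 5 [ 0.4524 -0.0785  0.0073] [0.001  0.0015 0.0016]
```

```bash
python3 -c "from cell import ctrl;print(ctrl.job_done())"
```

```text
the job is handed in; nothing more can be done
None
```

I handed the job in at about 45 s of the allowed 122 s. By camera measurement, all three tubs stand in their own saucers, the red cup stands upright on the blue tub's lid and the gripper is clear. The judge returned no verdict, and the first try to grip the cup closed just above its rim, so I re-gripped it lower.

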